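Shut the garlic and citrus keeper

ROBOT

A 6-joint arm with a two-finger parallel gripper is mounted at the origin on a cart in front of the work surface, level with it; the furniture and walls round the work are solid. World frame = base frame: x ahead of the robot, y to its left, z up, the work surface at z = 0. Lengths are in mm, angles in rad, forces in N, time in s.
With the tool pointing down it reaches from about 375 to 825 mm from the base axis. Payload 5.5 kg.
Tool frame: the origin (TCP) lies midway between the tips of the shut fingers; the grasp point (between the pads) lies env.tcp_to_grasp behind it (env.tcp_to_grasp is the distance from the TCP to the grasp point, in mm); z points along the fingers, y is the line along which they close (so a half turn about z gives the same grasp; the last joint's range is limited). The gripper opens to 85 mm and grips with 20 to 120 N. Pads are 22 mm wide; open, the fingers measure 114 mm over their backs; the gripper's body (76 mm by 85 mm) begins 54 mm behind the grasp point. The pads swing forward as they close: fully open they stand 13 mm farther back than shut.
Start: joints at [1.24, 0.314, -0.047, 1.21, 0, 1.571], TCP at [194.876, 567.466, 231.299] pointing down, gripper open.
Joint ranges: [-2.67, 2.67], [-0.69, 1.73], [-1.03, 1.25], [-2.08, 2.16], [-1.42, 1.45], [-3.14, 3.14]. Speed limits (rad/s): [2.39, 2.39, 3.01, 3.14, 3.14, 3.14].

INTERFACE

Orientations are given as a unit quaternion [w, x, y, z].
In Python, from station import env, cams gives the robot as it stands.
- The arm moves only by the tool move_arm, never from a script. Its arguments are lists of equal length, an entry for each row: "offset": the shift along the tool's x, y, z normalised to -1 to 1, where 1 is 50 mm, a list of three; "rotation": the turn, a rotation vector about the tool's x, y, z normalised to -1 to 1, where 1 is 0.15 rad, a list of three. In form: {"offset": [[x, y, z], ...], "rotation": [[ax, ay, az], ...]}. A call has 1 to 20 rows; each row shifts and turns the commanded pose from where the row before left it, along the tool's axes as they then stand; what a row does not reach is not made up. A row lasts 1/10 s, in which the tool goes at most 50 mm and 8.59 degrees, less where a joint would pass 70% of its speed; a pose out of reach is approached as far as the arm can. A call with a number of a shift or a turn outside -1 to 1 is refused whole. A call with a gripper value outside its range is refused whole. "fingers" is the opening, from 0 (shut) to 1 (fully open), set as the call begins (left out, the last holds). The fingers move at their own pace and stop on an object; "newtons" is the grip in N (left out, the last holds). Time passes only in rows, so rows that do not move let the fingers close. It gives the time, the measured TCP pose, the force, the opening and the grip force at its end, in the units of the state.
- env.sense(): the state, without advancing time (a new reading comes with each control period).
- cams.camera(name): name is "scene" or "top"; returns a dict with "image" (420x560x3 uint8, red, green, blue), "K" (3x3 intrinsics, pixels), "rvec" (rotation vector, rad) and "tvec" (3), from world to camera coordinates, as OpenCV has them. Camera axes: x right, y down, z forward; pixel columns grow to the right and rows downward; lengths in mm; the calibration is good to about 2 mm. A picture is of the moment at which its call begins. There is no depth.
- env.finish_job(): hands the job in; it is judged then, once.
Trained networks look in the newest picture that a camera, given by its name, has taken for a name from the list of things; names that differ only in an ending like _2 or _b are one class to them, and where a whole thing is asked for, a point or a joint stands for the part that bears it (a point fixed in the world has none). Each returns a list of dicts, best first, with "score" (0 to 1); they miss things now and then, are a little off and sometimes report something else, mostly with a low value. They report only what shows in the picture. A call takes as long as a camera call.
- cams.find_in(camera, label): "xyz" ([x, y, z] in mm, in world coordinates, good to about 4 mm: the middle of the surface that is visible of it).
- cams.trace(camera, label): "pixels" (420x560 bool, what is visible of it).
The state is a dict: "time_s": time; "q": joint angles; "dq": joint speeds; "tau": joint torques, N m; "tcp_pos": TCP position; "ee_rot": TCP orientation; "wrist_force": force on the tool from outside, world axes, zero at the start; "torque": the same for the moment, N m; "gripper_width": finger opening in mm; "grip_force": force on a finger pad.
Only numpy, scipy, OpenCV 4.12 (cv2) and the standard library are available. Lean on these libraries where they do the work, as an engineer would, in place of code of your own. Each camera call takes 0.05 s, during which the arm holds its last target. There are 200 camera calls.

TASK

Shut the open wooden garlic keeper on the worktop: first push its upright inner leaf down until it lies flat inside the box over the garlic, then swing the hinged lid over and press it fully shut. Do it by pushing with the fingertips or the outside of the fingers: do not pinch or grip the leaf or the lid, do not press hard, lift nothing out of the box, and leave the things standing round it where they are.

Things in the scene. Friction and masses are not known exactly. Their poses are not given: they have to be found in the camera images.
- keeper: Light wooden box with an open top, 120 (x) x 180 (y) x 85 mm, walls 8 mm, dark vent slots in front, fixed to the worktop; yaw and place vary. Origin under its centre on the worktop; x from front wall (robot side) to back wall, y to its left end, z up. A divider 63 mm high in the middle makes a left and a right compartment.
- leaf (a joint): Inner leaf's angle (rad): 0 flat over the right compartment, 1.57 upright; starts at 1.4 to 1.65, range 0 to 1.75. Plywood, 100 (keeper x) x 80 mm, 6 thick, hinged inside the right wall (keeper -y). Upright, its outer face looks to keeper -y; it folds down towards keeper +y. A stiff hinge holds it anywhere; about 1 N at its free edge moves it. The lid cannot shut on it upright.
- leaf_hinge (a point): Middle of the leaf's hinge line, fixed in the box at keeper (0, -80, 68) mm; the line runs along keeper x. The leaf's mid-plane passes through it. When the leaf lies flat its upper face is 71 mm above the worktop, 14 mm below the box rim.
- leaf_edge (a point): Middle of the leaf's free edge, 80 mm from leaf_hinge, at mid-thickness; moves with the leaf. A low wooden ridge (3 mm proud) runs along this edge.
- lid (a joint): Lid's angle (rad): 0 shut flat on the rim, 1.57 upright; starts at 1.65 to 1.85 (leaning away from the robot), range 0 to 1.95. Wooden panel 128 deep x 184 wide x 10 mm, hinged on the back rim. Open, its outer face looks to keeper +x, away from the robot; it closes towards keeper -x. A stiff hinge holds it anywhere; 2 to 3 N at its free edge moves it.
- lid_hinge (a point): Middle of the lid's hinge line, fixed in the box at keeper (60, 0, 85) mm; the line runs along keeper y. The lid's inner face lies 1 mm and its outer face 11 mm off this line; shut, the outer face is 96 mm above the worktop.
- lid_edge (a point): Middle of the lid's free edge, 128 mm along the lid from lid_hinge, at mid-thickness; moves with the lid.
- garlic_mid (a point): Middle of a loose garlic bulb, 48 x 50 x 51 mm, in the right compartment.
- lime_mid (a point): Middle of a loose lime, 52 x 43 x 42 mm, in the right compartment.
- lemon_mid (a point): Middle of a loose lemon, 72 x 57 x 58 mm, in the left compartment.
- timer: Kitchen timer, 65 mm across, 49 mm high, loose on the worktop left of the box; origin under its centre. Beyond it, at the robot's left and close by the arm at the start, a fixed wall shelf hangs 0.64 m above the worktop: keep wrist and forearm clear of it (move off to the right first, without rising).
- honey: Jar of honey, 63 mm across, 82 mm high, loose on the worktop left of the box, farther back; origin under its centre.
- spice: Spice jar with a dark cap, 41 mm across, 105 mm high, loose on the worktop right of the box; origin under its centre.
- mug: Green and white mug, 64 x 89 x 48 mm, loose on the worktop behind the box; origin under it.

How it is judged (in metres and radians):
On the way, in this order (a step that is already met when the one before it is completed fails the run):
1. the leaf lies flat in the box (within 0.07 rad) while the lid still stands open (over 0.9 rad) (value of joint leaf below 0.07 rad and value of joint lid above 0.9 rad), for 0.2 s.
2. the lid is shut (within 0.05 rad) (value of joint lid below 0.05 rad), for 0.2 s.
At the end, for the whole second after the job is handed in: The leaf lies flat (within 0.07 rad) under the lid, the lid is shut (within 0.05 rad), garlic, lime and lemon are in the box, and the timer, honey jar, spice jar and mug stand within 30 mm of where they were (value of joint leaf below 0.07 rad and value of joint lid below 0.05 rad and height (world z) of each of garlic_mid, lime_mid, lemon_mid below 0.085 m and distance of each of timer, honey, spice, mug from where it was at the start of the episode below 0.03 m); the robot touches nothing.
It fails at once if garlic, lime or lemon lifted out (its middle above the rim, 90 mm) (height (world z) of any of garlic_mid, lime_mid, lemon_mid above 0.09 m).
It fails at once if a thing standing round the box is shifted or lifted over 30 mm (distance of any of timer, honey, spice, mug from where it was at the start of the episode above 0.03 m).
It fails at once if the leaf or the lid is pinched between the fingers (squeezed with over 35 N with the panel between the finger pads) (contact force between the fingers and keeper above 35 N and ((z of the grasp point in the frame of leaf_edge between -0.008 and 0.008 m and y of the grasp point in the frame of leaf_edge between -0.075 and 0.015 m and x of the grasp point in the frame of leaf_edge between -0.065 and 0.065 m) or (z of the grasp point in the frame of lid_edge between -0.009 and 0.009 m and x of the grasp point in the frame of lid_edge between -0.015 and 0.15 m and y of the grasp point in the frame of lid_edge between -0.107 and 0.107 m))).
It fails at once if the fingers press the box, leaf or lid with over 80 N (contact force between the fingers and keeper above 80 N).
It also fails if it takes over 58 s, if anything falls off the work surface, if the arm or the gripper's body presses on something with over 40 N, if the wrist force passes 120 N, or if a joint passes its speed limit or range.

## Working session

There is one attempt and no reset: what is moved stays moved. The work goes in short steps, Python scripts to look and compute and a tool call to move; the robot and the scene stay as the last step left them, time stands still between calls to the robot, and variables do not carry over. Pictures are saved under pics/ and viewed, at most 10 in all, crops included, and the job is handed in when it is done.

Besides the shell and the picture viewer there is one more tool, called after "Request:" in YAML: its name, and indented under it one key for each argument. move_arm: Moves the arm, as the interface text tells. Scaled input: -1 to 1 covers 50 mm each way for a shift and 0.15 rad each way for a turn. Its arguments: {"type":"object","properties":{"offset":{"type":"array","items":{"type":"array","items":{"type":"number"}}},"rotation":{"type":"array","items":{"type":"array","items":{"type":"number"}}},"fingers":{"type":"number"},"newtons":{"type":"number"}},"required":["offset","rotation"]}

```bash
mkdir -p pics; ls
python3 - <<'E'
from station import env, cams
import cv2, numpy as np
s=env.sense(); print({k:np.round(v,3) for k,v in s.items()}, env.tcp_to_grasp)
for n in("scene","top"):
    c=cams.camera(n); cv2.imwrite(f"pics/{n}0.png",c["image"][:,:,::-1])
    R=cv2.Rodrigues(np.array(c["rvec"]))[0]; print(n,np.round(-R.T@np.array(c["tvec"]).ravel()),np.round(c["K"]).tolist(),np.round(R,2).tolist())
    for l in("keeper","leaf","leaf_edge","leaf_hinge","lid","lid_edge","lid_hinge","timer","honey","spice","mug"):
        print(l,[(np.round(d["xyz"]).tolist(),round(d["score"],2)) for d in cams.find_in(n,l)[:2]])
E
```

```text
pics
{'time_s': np.float64(0.0), 'q': array([ 1.24 ,  0.314, -0.048,  1.21 , -0.   ,  1.571]), 'dq': array([-0.   ,  0.001,  0.001,  0.001, -0.001, -0.002]), 'tau': array([ 2.0000e-03, -5.3959e+01,  3.3975e+01,  1.9000e-02,  0.0000e+00,
        0.0000e+00]), 'tcp_pos': array([194.7  , 566.942, 230.446]), 'ee_rot': array([-0.   ,  0.165,  0.986, -0.001]), 'wrist_force': array([ 0.753, -0.076,  0.725]), 'torque': array([ 0.042,  0.002, -0.005]), 'grip_force': np.float64(0.0), 'gripper_width': np.float64(85.485)} 18.700000000000003
scene [ 176. -443.  584.] [[424.0, 0.0, 283.0], [0.0, 424.0, 208.0], [0.0, 0.0, 1.0]] [[0.87, -0.5, -0.02], [-0.29, -0.47, -0.83], [0.41, 0.73, -0.55]]
keeper [([543.0, 46.0, 93.0], 0.92)]
leaf [([510.0, 10.0, 117.0], 0.62)]
leaf_edge [([504.0, 13.0, 118.0], 0.93), ([541.0, 45.0, 88.0], 0.37)]
leaf_hinge [([540.0, 43.0, 89.0], 0.9), ([504.0, 13.0, 116.0], 0.65)]
lid [([579.0, 77.0, 158.0], 0.78), ([466.0, 236.0, 31.0], 0.39)]
lid_edge [([578.0, 73.0, 159.0], 0.87)]
lid_hinge [([541.0, 44.0, 88.0], 0.84)]
timer [([467.0, 239.0, 32.0], 0.71)]
honey [([575.0, 254.0, 59.0], 0.86)]
spice [([589.0, -44.0, 68.0], 0.62)]
mug [([679.0, 80.0, 42.0], 0.46)]
top [491. 182. 993.] [[436.0, 0.0, 277.0], [0.0, 436.0, 213.0], [0.0, 0.0, 1.0]] [[-0.01, -1.0, -0.03], [-1.0, 0.02, -0.07], [0.07, 0.03, -1.0]]
keeper [([545.0, 91.0, 81.0], 0.74)]
leaf [([513.0, 15.0, 150.0], 0.72)]
leaf_edge [([510.0, 15.0, 146.0], 0.68)]
leaf_hinge [([515.0, 17.0, 150.0], 0.64), ([542.0, 84.0, 85.0], 0.62)]
lid [([582.0, 98.0, 177.0], 0.56)]
lid_edge [([577.0, 99.0, 174.0], 0.78)]
lid_hinge [([544.0, 90.0, 89.0], 0.59), ([537.0, 50.0, 41.0], 0.44)]
timer [([480.0, 246.0, 35.0], 0.82)]
honey [([582.0, 276.0, 83.0], 0.97)]
spice [([602.0, -36.0, 106.0], 0.72)]
mug [([675.0, 121.0, 20.0], 0.87), ([498.0, 130.0, 59.0], 0.6)]
```

View pics/scene0.png

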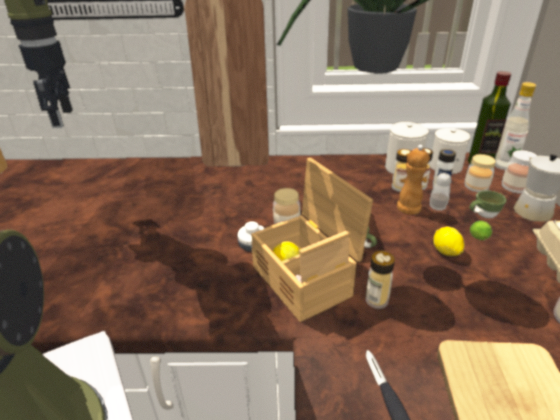

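View pics/top0.png

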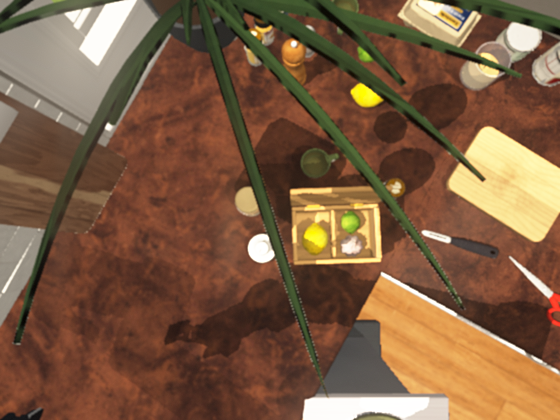

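The scene view shows the box around (305, 265), the leaf at (325, 255), the lid at (335, 210) and the spice jar at (380, 280). In the top view the box lies around (336, 230), almost square to the world axes. I'll zoom in to fit its pose.

Run:
```python
from station import env, cams
import cv2, numpy as np
a=cams.camera("top")["image"][170:290,270:420,::-1]; b=cams.camera("scene")["image"][150:320,230:400,::-1]
a=cv2.resize(a,None,fx=4,fy=4,interpolation=cv2.INTER_CUBIC); b=cv2.resize(b,None,fx=3.5,fy=3.5,interpolation=cv2.INTER_CUBIC)
cv2.imwrite("pics/t1.png",a);cv2.imwrite("pics/s1.png",b)
```

```text
(no output)
```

View pics/t1.png

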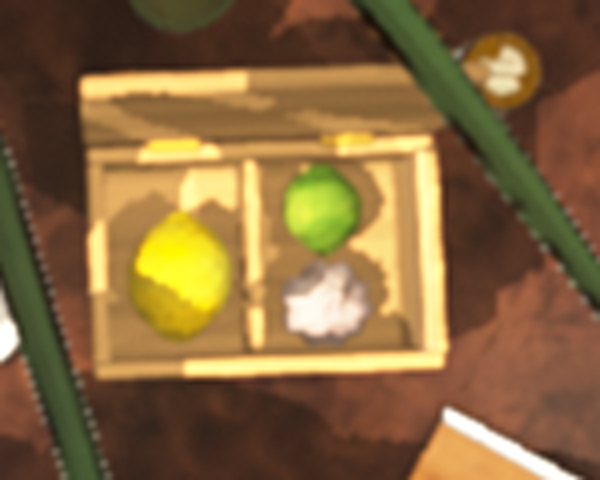

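View pics/s1.png

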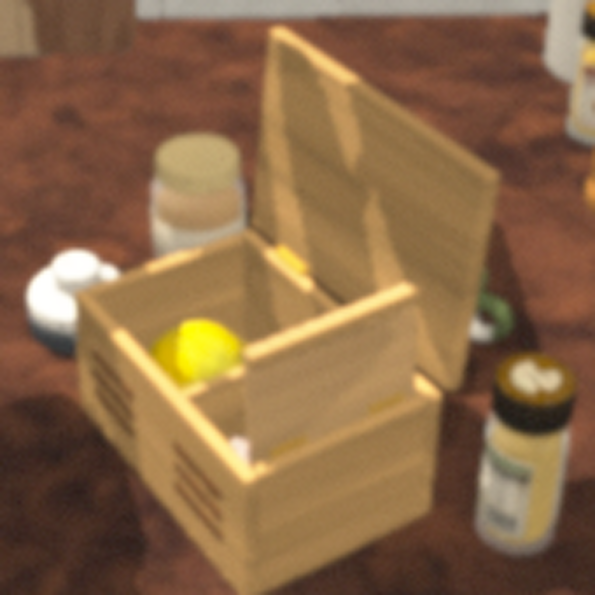

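Corners in the top crop: front rim (98,378)–(444,367), back rim (438,137). In the scene crop: front-right rim (250,477), front-left (80,292), back-right (440,395), leaf edge (246,355)–(412,288), lid top (277,30)–(496,178). Next I fit the pose and both joint angles.

```bash
cat > fit.py <<'E'
import numpy as np, cv2
from scipy.optimize import least_squares
from station import env,cams
C={n:cams.camera(n) for n in("top","scene")}
def pr(n,P): return cv2.projectPoints(np.array([P],float),np.array(C[n]["rvec"]),np.array(C[n]["tvec"],float),np.array(C[n]["K"]),None)[0].ravel()
def W(p,P): c,s=np.cos(p[2]),np.sin(p[2]); return [p[0]+c*P[0]-s*P[1],p[1]+s*P[0]+c*P[1],P[2]]
def leaf(a,x,r=80,n=0): return [x,-80+r*np.cos(a)-n*np.sin(a),68+r*np.sin(a)+n*np.cos(a)]
def lid(a,y,r=128,n=1): return [60-r*np.cos(a)+n*np.sin(a),y,85+r*np.sin(a)+n*np.cos(a)]
# n for lid: outward offset; open (a=pi/2) outer face toward +x
T=lambda u,v:np.array([(u+.5)/4-.5+270,(v+.5)/4-.5+170]); S=lambda u,v:np.array([(u+.5)/3.5-.5+230,(v+.5)/3.5-.5+150])
obs=[("top",T(98,378),lambda p:[-60,90,85]),("top",T(444,367),lambda p:[-60,-90,85]),
("scene",S(250,477),lambda p:[-60,-90,85]),("scene",S(80,292),lambda p:[-60,90,85]),("scene",S(440,395),lambda p:[60,-90,85]),
("scene",S(246,592),lambda p:[-60,-90,0]),("scene",S(430,512),lambda p:[60,-90,0]),("top",T(438,137),lambda p:[60,-90,85]),
("scene",S(246,355),lambda p:leaf(p[3],-50)),("scene",S(412,288),lambda p:leaf(p[3],50)),
("scene",S(277,30),lambda p:lid(p[4],92,128,6)),("scene",S(496,178),lambda p:lid(p[4],-92,128,6)),("scene",S(455,388),lambda p:lid(p[4],-92,0,6)),("top",T(80,78),lambda p:lid(p[4],92,128,6))]
f=lambda p:np.concatenate([pr(n,W(p,g(p)))-o for n,o,g in obs])
r=least_squares(f,[545,90,0,1.5,1.75],loss="soft_l1")
if __name__=="__main__":
    print(np.round(r.x,3)); print(np.round(r.fun.reshape(-1,2),1).tolist())
    for n,P in(("leafedge",leaf(r.x[3],0)),("lidedge",lid(r.x[4],0,128,6)),("leafhinge",[0,-80,68]),("lidhinge",[60,0,85])): print(n,np.round(W(r.x,P)))
E
python3 fit.py
```

```text
[5.10103e+02 8.61770e+01 1.70000e-02 1.50100e+00 1.66600e+00]
[[-0.6, -0.5], [0.4, -0.4], [-1.4, 1.2], [-2.4, -0.6], [0.8, -0.4], [-0.6, 3.4], [0.1, 0.4], [-0.9, -0.9], [-0.1, -0.3], [1.3, -0.8], [0.1, -1.2], [0.4, -0.9], [-0.2, 1.3], [0.8, 0.7]]
leafedge [511.  12. 148.]
lidedge [588.  87. 212.]
leafhinge [511.   6.  68.]
lidhinge [570.  87.  85.]
```

The fit agrees with the networks: keeper at (510, 86), yaw ≈ 0.02, leaf edge at (511, 12, 148), lid edge at (588, 87, 212). I'll move right at constant height with the fingers shut, then turn the tool square.

Request:
move_arm:
  fingers: 0
  newtons: 20
  offset:
    - [-0.485,-0.475,0]
    - [-0.485,-0.475,0]
    - [-0.485,-0.475,0]
    - [-0.485,-0.475,0]
    - [-0.485,-0.475,0]
    - [-0.485,-0.475,0]
    - [-0.485,-0.475,0]
    - [-0.485,-0.475,0]
    - [-0.485,-0.475,0]
    - [-0.485,-0.475,0]
    - [-0.485,-0.475,0]
    - [-0.485,-0.475,0]
    - [-0.485,-0.475,0]
    - [-0.485,-0.475,0]
    - [-0.485,-0.475,0]
    - [-0.485,-0.475,0]
    - [-0.485,-0.475,0]
    - [-0.485,-0.475,0]
    - [-0.485,-0.475,0]
    - [-0.485,-0.475,0]
  rotation:
    - [0,0,0]
    - [0,0,0]
    - [0,0,0]
    - [0,0,0]
    - [0,0,0]
    - [0,0,0]
    - [0,0,0]
    - [0,0,0]
    - [0,0,0]
    - [0,0,0]
    - [0,0,0]
    - [0,0,0]
    - [0,0,0]
    - [0,0,0]
    - [0,0,0]
    - [0,0,0]
    - [0,0,0]
    - [0,0,0]
    - [0,0,0]
    - [0,0,0]

```text
time_s: 3.4
tcp_pos: [499.8, -40.7, 231.5]
ee_rot: [0.0, 0.165, 0.986, 0.0]
wrist_force: [0.1, 0.6, -1.1]
gripper_width: 0.1
grip_force: 0.0
```

Request:
move_arm:
  offset:
    - [0,0,0]
    - [0,0,0]
    - [0,0,0]
    - [0,0,0]
    - [0,0,0]
    - [0,0,0]
    - [0,0,0]
    - [0,0,0]
    - [0,0,0]
    - [0,0,0]
    - [0,0,0]
    - [0,0,0]
    - [0,0,0]
  rotation:
    - [0,0,0]
    - [0,0,0.75]
    - [0,0,0.75]
    - [0,0,0.75]
    - [0,0,0.75]
    - [0,0,0.75]
    - [0,0,0.75]
    - [0,0,0.75]
    - [0,0,0.75]
    - [0,0,0.75]
    - [0,0,0.75]
    - [0,0,0.75]
    - [0,0,0]

```text
time_s: 4.7
tcp_pos: [499.0, -38.7, 231.4]
ee_rot: [-0.0, 0.706, 0.708, 0.0]
wrist_force: [0.3, 0.3, -1.7]
gripper_width: -0.0
grip_force: 0.0
```

Request:
move_arm:
  offset:
    - [0,0,0.4]
    - [0,0,0.4]
    - [0,0,0.4]
    - [0,0,0.4]
    - [0,0,0.4]
    - [0,0,0]
    - [0.35,0,0]
    - [0.35,0,0]
    - [0.19,0,0]
    - [0.19,0,0]
    - [0.17,0,0.09]
    - [0.17,0,0.09]
    - [0.14,0,0.14]
    - [0.14,0,0.14]
    - [0.09,0,0.17]
    - [0.09,0,0.17]
    - [0,0,0]
  rotation:
    - [0,0,0]
    - [0,0,0]
    - [0,0,0]
    - [0,0,0]
    - [0,0,0]
    - [0,0,0]
    - [0,0,0]
    - [0,0,0]
    - [0,0,0]
    - [0,0,0]
    - [0,0,0]
    - [0,0,0]
    - [0,0,0]
    - [0,0,0]
    - [0,0,0]
    - [0,0,0]
    - [0,0,0]

```text
time_s: 6.4
tcp_pos: [497.9, 55.0, 89.6]
ee_rot: [-0.001, 0.706, 0.708, -0.001]
wrist_force: [-0.3, 0.2, 0.4]
gripper_width: -0.0
grip_force: 0.0
```

Request:
move_arm:
  offset:
    - [0.05,0,0.16]
    - [0.05,0,0.16]
    - [0,0,0.06]
    - [0,0,0.04]
    - [0,0,0]
    - [0,0,0]
  rotation:
    - [0,0,0]
    - [0,0,0]
    - [0,0,0]
    - [0,0,0]
    - [0,0,0]
    - [0,0,0]

```text
time_s: 7.0
tcp_pos: [498.9, 59.9, 70.9]
ee_rot: [-0.0, 0.706, 0.708, 0.0]
wrist_force: [-3.1, 2.5, 7.5]
gripper_width: 0.1
grip_force: 4.0
```

Run:
```python
from station import env, cams
import cv2, numpy as np
b=cams.camera("scene")["image"][110:320,200:420,::-1]
cv2.imwrite("pics/s2.png",cv2.resize(b,None,fx=2.8,fy=2.8,interpolation=cv2.INTER_CUBIC))
```

```text
(no output)
```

View pics/s2.png

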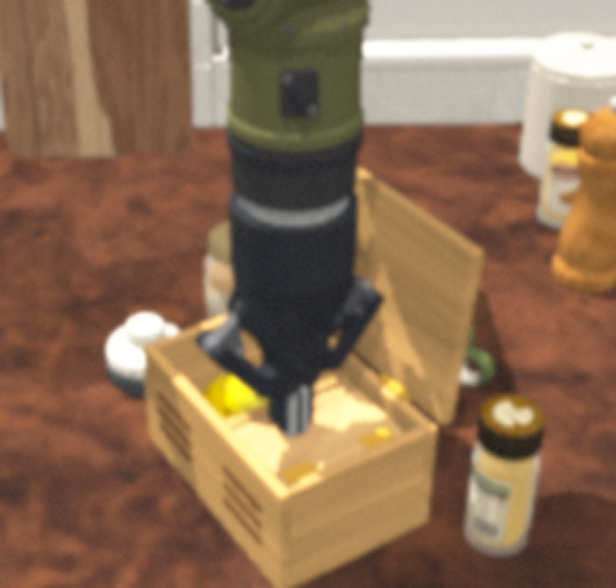

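The leaf lies flat: the tip reads z = 70.9 at about 7 N, and the scene view shows it down around (330, 420). I'll press slightly more, then rise, cross above the lid and drop behind it.

Request:
move_arm:
  offset:
    - [0,0,0.05]
    - [0,0,0]
    - [0,0,-0.4]
    - [0,0,-0.7]
    - [0,0,-0.8]
    - [0,0,-0.8]
    - [0,0,-0.8]
    - [0,0,0]
    - [0.1,0.5,0]
    - [0.1,0.5,0]
    - [0.1,0.5,0]
    - [0.1,0.5,0]
    - [0.1,0.4,0]
    - [0,0.3,0]
    - [0,0,0]
  rotation:
    - [0,0,0]
    - [0,0,0]
    - [0,0,0]
    - [0,0,0]
    - [0,0,0]
    - [0,0,0]
    - [0,0,0]
    - [0,0,0]
    - [0,0,0]
    - [0,0,0]
    - [0,0,0]
    - [0,0,0]
    - [0,0,0]
    - [0,0,0]
    - [0,0,0]

```text
time_s: 8.55
tcp_pos: [635.1, 85.0, 241.2]
ee_rot: [-0.0, 0.706, 0.708, -0.0]
wrist_force: [0.4, -0.1, -0.6]
gripper_width: 0.1
grip_force: 0.0
```

Run:
```python
from station import env, cams
import cv2, numpy as np
b=cams.camera("scene")["image"][90:320,200:420,::-1]
cv2.imwrite("pics/s3.png",cv2.resize(b,None,fx=2.6,fy=2.6,interpolation=cv2.INTER_CUBIC))
```

```text
(no output)
```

View pics/s3.png

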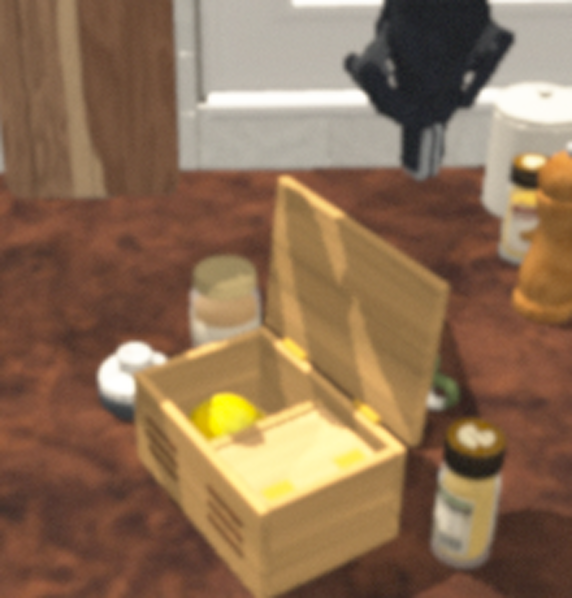

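The leaf lies flat at (300, 450) in the crop, the lid still stands open, and the fingers are behind it. Now I'll lower them and push the lid over.

Request:
move_arm:
  offset:
    - [0,0,0.5]
    - [0,0,0.52]
    - [0,0,0]
    - [0,-0.3,0]
    - [0,-0.3,0]
    - [0,-0.28,-0.02]
    - [0,-0.28,-0.02]
    - [0,-0.31,0.07]
    - [0,-0.31,0.07]
    - [0,-0.28,0.16]
    - [0,-0.28,0.16]
    - [0,-0.22,0.23]
    - [0,-0.22,0.23]
    - [0,0,0]
  rotation:
    - [0,0,0]
    - [0,0,0]
    - [0,0,0]
    - [0,0,0]
    - [0,0,0]
    - [0,0,0]
    - [0,0,0]
    - [0,0,0]
    - [0,0,0]
    - [0,0,0]
    - [0,0,0]
    - [0,0,0]
    - [0,0,0]
    - [0,0,0]

```text
time_s: 10.0
tcp_pos: [493.0, 84.5, 147.9]
ee_rot: [-0.0, 0.706, 0.708, -0.001]
wrist_force: [-0.2, -0.6, -0.2]
gripper_width: 0.0
grip_force: 0.0
```

Request:
move_arm:
  offset:
    - [0,-0.08,0.22]
    - [0,-0.08,0.22]
    - [0,-0.08,0.22]
    - [0,-0.05,0.2]
    - [0,0,0.14]
    - [0,0,0.06]
    - [0,0,0.04]
    - [0,0,0]
    - [0,0,0]
  rotation:
    - [0,0,0]
    - [0,0,0]
    - [0,0,0]
    - [0,0,0]
    - [0,0,0]
    - [0,0,0]
    - [0,0,0]
    - [0,0,0]
    - [0,0,0]

```text
time_s: 10.9
tcp_pos: [479.7, 84.6, 95.7]
ee_rot: [-0.0, 0.706, 0.708, -0.0]
wrist_force: [-14.4, -2.9, 38.1]
gripper_width: -0.3
grip_force: 19.0
```

Request:
move_arm:
  offset:
    - [0,0,-0.1]
    - [0,0,-0.4]
    - [0,0,-0.8]
    - [0,0,-0.8]
    - [-0.5,0,-0.4]
    - [-0.8,0,0]
    - [-0.8,0,0]
    - [-0.6,0,0]
    - [0,0,0]
  rotation:
    - [0,0,0]
    - [0,0,0]
    - [0,0,0]
    - [0,0,0]
    - [0,0,0]
    - [0,0,0]
    - [0,0,0]
    - [0,0,0]
    - [0,0,0]

```text
time_s: 11.8
tcp_pos: [480.7, -53.3, 217.3]
ee_rot: [0.0, 0.708, 0.706, -0.001]
wrist_force: [-0.0, 0.4, 0.3]
gripper_width: 0.2
grip_force: 0.0
```

Run:
```python
from station import env, cams
import cv2, numpy as np
b=cams.camera("scene")["image"][150:320,230:400,::-1]
cv2.imwrite("pics/s4.png",cv2.resize(b,None,fx=3.5,fy=3.5,interpolation=cv2.INTER_CUBIC))
```

```text
(no output)
```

View pics/s4.png

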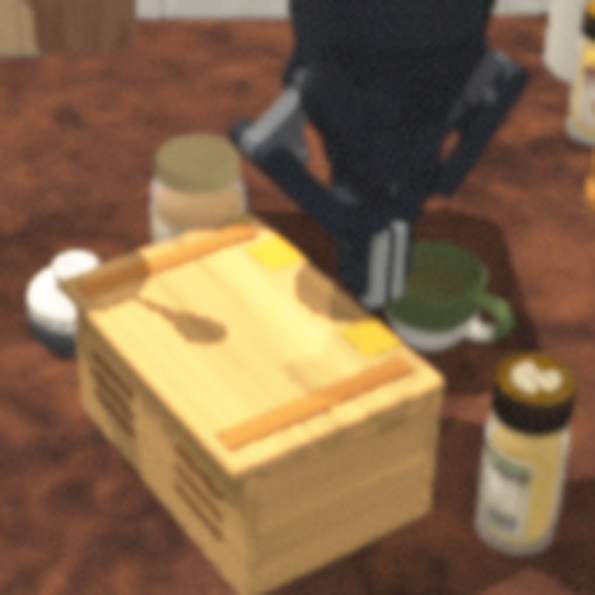

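The lid is shut flat on the rim, with its front edge running (65, 285)–(235, 470). The timer, honey jar, spice jar and mug stand in place and the arm is clear.

```bash
python3 -c "
from station import env
print(env.finish_job())"
```

```text
the job is handed in; nothing more can be done
None
```

The garlic keeper is closed and the job is handed in at about 12 s: the leaf is flat, the lid is shut with at most about 41 N measured at the wrist, and the things around the box are where they were; no verdict was returned.

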